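# Hang the malt pail on the spring scale

## Task

Swing the pail's flat-lying bail upright while the pail still stands on the bench, then carry the closed pail by its bail, without tipping it or disturbing the other things, and hang it on the twin hook of the spring scale, the bail resting down in both hook seats. Lower it gently so that the scale's spring takes the weight little by little, and let go only when the scale carries all of it and no more: the hook must not be jerked, neither dropping when you let go nor springing up because it was pressed down. Leave the pail hanging at rest.

Things in the scene. Friction and masses are not known exactly. Their poses are not given: they have to be found in the camera images.
- pail: closed steel pail with a lid, loose: bottom 84 mm wide, rim 104 mm wide, 105 mm high (small 4 mm cap on top); total weight with bail unknown, 0.28 to 0.77 kg. Origin: centre of its underside; z up, its y axis is parallel to the bail's pivot line, and the flat bail sticks out towards its -x.
- pail_pivot (a point): centre of the pail on the pivot line of the bail, 92 mm above the pail's underside; axes as the pail's. The bail turns about its y axis.
- bail (a joint): angle of the bail (rad): 0 lying flat, level, towards the pail's -x; 1.571 upright; goes on to 2.6. Turns easily and falls back flat when let go. Keep it lightly taut on the way up: pressed inwards near upright it folds aside and pushes the light pail over.
- bail_grip (a point): middle of the bail's straight top bar, 95 mm from the pivot line; y runs along the bar. Steel wire 7 mm thick, straight 46 mm to either side, then bent to two legs 114 mm apart that pass outside the hook's prongs; on its middle a black sleeve, 14 mm thick and 44 mm long, turns freely about the bar: grip it firmly while the bail swings or the pail hangs.
- scale: column spring scale, fixed: grey base plate 12 mm thick, 250 by 170 mm; grey column 36 by 70 mm, 307 mm high, its front face 124 mm towards the scale's +x from the origin. Origin: on the bench straight below the hook seats; z up; the hooks point to its -x.
- hook_seat (a point): point midway between the seats of the twin hook, where the middle of the bail's bar lies when hung, its y along the bar; 290 mm above the bench unloaded. Steel prongs 8 mm thick point to -x at y = -33 and +33 mm, each with a dip at the seat, open above, between an upturned tip (top 22 mm above this point, 17 mm to -x) and the rear part (top 10 mm above it, from 14 mm to +x).
- hook_slide (a joint): how far the hook has sunk (m): 0 unloaded, up to 0.075. A soft spring of about 110 N/m (after 0.4 N of preload), hardly damped, holds it up, so the pail sinks it 20 to 66 mm according to its weight. A jerk is any movement of the hook faster than 0.08 m/s.
- hop_jar: green glass jar, 54 mm wide, 75 mm high, a bystander; origin at its underside
- bung: black rubber bung, 56 mm wide, 36 mm high, a bystander; origin at its underside
- tap_valve: brass ball valve, 76 mm long, 47 mm high, a bystander; origin at its underside
- spray_bottle: white spray bottle with yellow head, 74 mm wide, 202 mm high, a bystander; origin at its underside
- grain_jar: grain jar with a green lid, 90 mm wide, 150 mm high, a bystander; origin at its underside
- spanner: steel spanner, 170 mm long, lying flat, a bystander
- jug: clear measuring mug, 80 mm wide, 100 mm high, a bystander; origin at its underside
Things that resemble listed ones, but are neither listed nor needed, are in the scene too. What is shaped like the pail but orange or pink is not meant.

How it is judged:
By the outcome, as a careful person would: the job done as asked, in the order asked, and still so for the second after the job is handed in, with the robot touching nothing.
It also fails if it takes over 72 s, if anything falls off the work surface, if the arm or the gripper's body presses on something with over 40 N, if the wrist force passes 120 N, or if a joint passes its speed limit or range.

## Robot

A 7-joint arm with a two-finger parallel gripper is mounted at the origin on the work surface. World frame = base frame: x ahead of the robot, y to its left, z up, the work surface at z = 0. Lengths are in m, angles in rad, forces in N, time in s.
With the tool pointing down it reaches from about 0.4 to 0.9 m from the base axis. Payload 5.6 kg.
Tool frame: the origin (TCP) lies midway between the tips of the shut fingers; the grasp point (between the pads) lies 19 mm behind it; y points along the fingers, z is the direction in which the jaws open and shut, and the axes are right-handed (so a half turn about y gives the same grasp; the last joint's range is limited). The gripper opens to 92 mm and grips with 3 to 60 N. Pads are 20 mm wide; open, the fingers measure 128 mm over their backs; the gripper's body (75 mm by 189 mm) begins 69 mm behind the grasp point.
Start: joints at [-1.193, 0.468, -0.012, 1.603, 0.006, 1.071, -0.056], TCP at [0.266, 0.593, 0.215] pointing down, gripper open.
Joint ranges: [-2.53, 2.53], [-0.31, 2.02], [-1.57, 1.55], [0.28, 2.44], [-1.29, 4.43], [0.15, 1.84], [-2.92, 2.92]. Speed limits (rad/s): [2.57, 2.57, 3.14, 3.14, 3.14, 3.14, 3.14].

## Interface

Orientations are given as a 3x3 rotation matrix whose columns are the frame's x, y, z axes.
In Python, from station import env, effector, solver, viewer, workorder, search_frame, tip_of gives the robot as it stands. Calls block until the motion is done:
- env.reach(position, orientation): joint-space move of the TCP to a pose.
- env.movel(position, frame=None, rate=0.15): straight line of the TCP; frame=None keeps the orientation; rate is the mean speed in m/s.
- env.goto_joints(angles): joint-space move.
- effector.release() and effector.grasp(squeeze=None): open the fingers fully, or close them until they stop; squeeze is the grip in N (None keeps the last).
- env.pause(seconds).
- solver.inverse_kinematics(position, orientation): joint angles nearest the present ones, or None.
- env.sense(): the state.
- viewer.read_camera(name): name is "side" or "top"; returns (picture, depth): 420x560x3 uint8, red, green, blue; 420x560 float32, m along the optical axis (not along the pixel's ray), 0 where there is no reading.
- viewer.camera_info(name): a dict with "intrinsics" (3x3 intrinsics, pixels), "eye" and "rotation" of the camera in the world. Camera axes: x right, y up, looking along -z (the intrinsics and any distortion apply to the point x, -y, -z); pixel columns grow to the right and rows downward; lengths in m; the calibration is good to about 2 mm. A picture is of the moment at which its call begins. camera_info takes no time and is no camera call.
A pose or a line that the arm cannot do raises env.PlanningError and nothing moves.
- workorder.finish_job(): hands the job in, once; it reports no verdict.
Trained networks look in the newest picture that a camera, given by its name, has taken for a name from the list of things; names that differ only in an ending like _2 or _b are one class to them, and where a whole thing is asked for, a point or a joint stands for the part that bears it (a point fixed in the world has none). Each returns a list of dicts, best first, with "score" (0 to 1); they miss things now and then, are a little off and sometimes report something else, mostly with a low value. They report only what shows in the picture. A call takes as long as a camera call. They do not tell look-alikes from the thing itself.
- search_frame(camera, name): "at" ([x, y, z] in m, in world coordinates, good to about 4 mm: the middle of the surface that is visible of it).
- tip_of(camera, name): "at" ([x, y, z] in m, in world coordinates, good to about 4 mm: a listed point, or the origin of a listed thing).
The state is a dict: "t": time; "joint_positions": joint angles; "joint_velocities": joint speeds; "tau": joint torques, N m; "ee_pos": TCP position; "tcp_rot": TCP orientation; "wrist_force": force on the tool from outside, world axes, zero at the start; "moment": the same for the moment, N m; "gripper_width": finger opening in m.
Only numpy, scipy, OpenCV 4.12 (cv2) and the standard library are available. Lean on these libraries where they do the work, as an engineer would, in place of code of your own. Each camera call takes 0.05 s, during which the arm holds its last target.

## Working session

There is one attempt and no reset: what is moved stays moved. The work goes in short steps, each a Python script; the robot and the scene stay as the last script left them, time stands still between calls to the robot, and variables do not carry over. Pictures are saved under pics/ and viewed, and the job is handed in when it is done.

```bash
ls; mkdir -p pics
cat > h.py <<'E'
import numpy as np, cv2
from station import env, effector, solver, viewer, workorder, search_frame, tip_of
def snap(n,f):
    p,d=viewer.read_camera(n); cv2.imwrite(f'pics/{f}.png',p[:,:,::-1]); np.save(f'pics/{f}.npy',d); return p,d
def px2w(n,u,v,z):
    c=viewer.camera_info(n);K=np.array(c['intrinsics']);R=np.array(c['rotation']);e=np.array(c['eye'])
    u=np.asarray(u,float);v=np.asarray(v,float);z=np.asarray(z,float)
    x=(u-K[0,2])/K[0,0]*z;y=(v-K[1,2])/K[1,1]*z
    return np.stack([x,-y,-z],-1)@R.T+e
def w2px(n,P):
    c=viewer.camera_info(n);K=np.array(c['intrinsics']);R=np.array(c['rotation']);e=np.array(c['eye'])
    q=(np.atleast_2d(P)-e)@R; q=q*[1,-1,-1]
    return np.stack([K[0,0]*q[:,0]/q[:,2]+K[0,2],K[1,1]*q[:,1]/q[:,2]+K[1,2]],-1)
E
python3 - <<'E'
from h import *
np.set_printoptions(precision=4,suppress=True)
for n in('side','top'):
    print(n,viewer.camera_info(n)); snap(n,n+'0')
for nm in ['pail','bail_grip','pail_pivot','scale','hook_seat']:
    for c in('side','top'):
        try:
            print(nm,c,'tip',[(np.round(r['at'],3).tolist(),round(r['score'],2)) for r in tip_of(c,nm)])
        except Exception as ex: print(nm,c,ex)
s=env.sense(); print(s)
E
```

```text
pics
side {'intrinsics': array([[379.1644,   0.    , 276.8615],
       [  0.    , 379.1644, 208.7975],
       [  0.    ,   0.    ,   1.    ]]), 'eye': array([ 0.2829, -0.8606,  0.8185]), 'rotation': array([[ 0.9568,  0.1835, -0.2253],
       [-0.29  ,  0.5517, -0.782 ],
       [-0.0192,  0.8136,  0.5811]])}
top {'intrinsics': array([[517.6665,   0.    , 288.0767],
       [  0.    , 517.6665, 206.6053],
       [  0.    ,   0.    ,   1.    ]]), 'eye': array([ 0.4287, -0.0165,  1.6793]), 'rotation': array([[-0.0201,  0.9965, -0.0817],
       [-0.9998, -0.0205, -0.0051],
       [-0.0068,  0.0815,  0.9966]])}
pail side tip [([0.68, -0.395, 0.001], 0.9), ([0.603, -0.188, 0.0], 0.72), ([0.328, 0.155, 0.003], 0.57)]
pail top tip [([0.322, 0.153, 0.002], 0.91), ([0.602, -0.189, 0.004], 0.85), ([0.677, -0.402, -0.0], 0.63), ([0.305, -0.153, -0.0], 0.6)]
bail_grip side tip [([0.516, -0.23, 0.094], 0.84), ([0.31, 0.058, 0.09], 0.7), ([0.709, -0.312, 0.09], 0.62)]
bail_grip top tip [([0.72, -0.317, 0.094], 0.73), ([0.309, 0.058, 0.089], 0.67), ([0.36, -0.23, 0.094], 0.62), ([0.512, -0.229, 0.093]
[... 408 characters left out ...]
 -0.002], 0.2)]
hook_seat side tip [([0.551, 0.271, 0.289], 0.8)]
hook_seat top tip [([0.55, 0.276, 0.289], 0.81)]
{'t': 0.6, 'joint_positions': array([-1.193 ,  0.4675, -0.0116,  1.6027,  0.006 ,  1.0714, -0.0563]), 'joint_velocities': array([-0.0007,  0.0004,  0.0015,  0.0003,  0.0005, -0.0038, -0.0005]), 'tau': array([  0.0003, -52.0128,  -0.0116, -24.3943,  -0.0565,   0.0115,
         0.    ]), 'ee_pos': array([0.2655, 0.5933, 0.2146]), 'tcp_rot': array([[ 0.9128,  0.0001,  0.4085],
       [-0.4085,  0.    ,  0.9128],
       [ 0.0001, -1.    ,  0.0001]]), 'wrist_force': array([-0.43  ,  0.6473,  0.1934]), 'moment': array([-0.0485, -0.0063, -0.0044]), 'gripper_width': 0.09164443399090524}
```

View pics/side0.png

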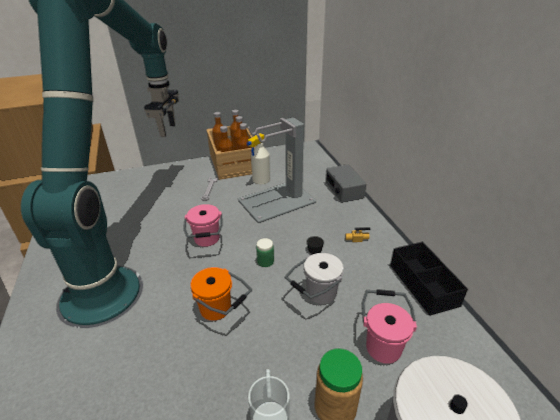

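View pics/top0.png

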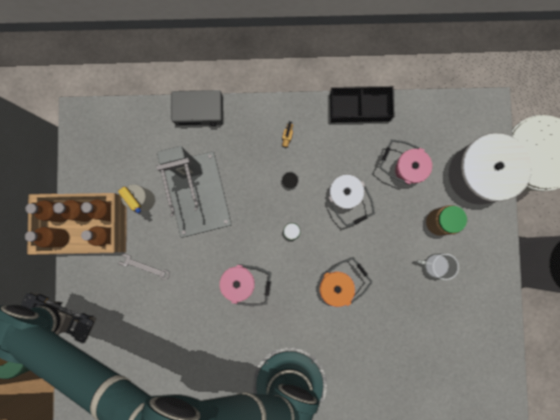

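Run:
```python
from h import *
np.set_printoptions(precision=4,suppress=True)
t=cv2.imread('pics/top0.png');s=cv2.imread('pics/side0.png')
a=cv2.resize(t[140:250,290:430],None,fx=2.8,fy=2.8,interpolation=3)
b=cv2.resize(s[240:320,270:400],(392,308),interpolation=3)
c=cv2.resize(t[140:250,140:240],(392,290),interpolation=3)
d=cv2.resize(s[100:230,220:340],(392,290),interpolation=3)
cv2.imwrite('pics/crop0.png',np.vstack([np.hstack([a,b]),np.hstack([c,d])]))
D=np.load('pics/top0.npy'); v,u=np.mgrid[:420,:560]; P=px2w('top',u,v,D)
# prongs
m=(D>0)&(abs(P[...,0]-.55)<.12)&(abs(P[...,1]-.27)<.12)
z=P[...,2]
for lo,hi in((.26,.34),(.005,.02)):
    k=m&(z>lo)&(z<hi); q=P[k]; print(lo,len(q),q.mean(0),q.min(0),q.max(0), cv2.minAreaRect(q[:,:2].astype(np.float32)))
m=(D>0)&(np.hypot(P[...,0]-.602,P[...,1]+.19)<.065)
k=m&(z>.098)&(z<.108);q=P[k];print('rim',len(q),q.mean(0),cv2.minEnclosingCircle(q[:,:2].astype(np.float32)))
m=(D>0)&(np.hypot(P[...,0]-.602,P[...,1]+.19)<.13)&(np.hypot(P[...,0]-.602,P[...,1]+.19)>.058)&(z>.075)&(z<.12)
q=P[m];print('bail',len(q),cv2.minAreaRect(q[:,:2].astype(np.float32)))
np.save('bail.npy',q)
img=cv2.imread('pics/top0.png');g=img.max(2)
k=m&(g<45);q=P[k];print('sleeve',len(q),q.mean(0),cv2.minAreaRect(q[:,:2].astype(np.float32)))
```

```text
0.26 507 [0.6228 0.2907 0.2992] [0.5219 0.2325 0.2669] [0.6699 0.3411 0.3144] ((0.6000732183456421, 0.28732582926750183), (0.15013229846954346, 0.088599793612957), 9.937616348266602)
0.005 2781 [0.5743 0.2783 0.0113] [0.4301 0.1503 0.005 ] [0.6699 0.3889 0.02  ] ((0.5509531497955322, 0.2702295780181885), (0.23757605254650116, 0.24022845923900604), 89.14054870605469)
rim 742 [ 0.6017 -0.1893  0.1036] ((0.5961079001426697, -0.18965137004852295), 0.059105340391397476)
bail 236 ((0.5798146724700928, -0.24001190066337585), (0.11535944789648056, 0.19456949830055237), 30.2977352142334)
sleeve 20 [ 0.5137 -0.2255  0.097 ] ((0.5142356753349304, -0.2272932529449463), (0.005415237974375486, 0.03425908088684082), 25.453853607177734)
```

View pics/crop0.png

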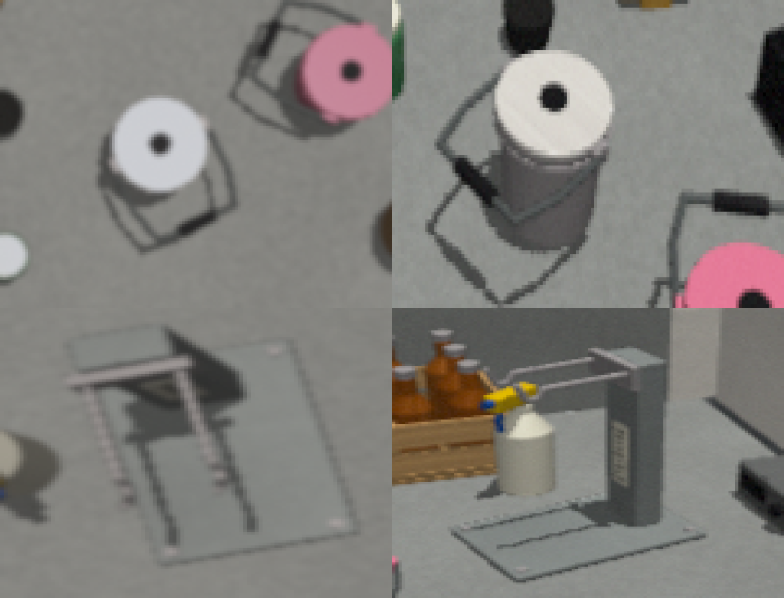

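Run:
```python
from h import *
np.set_printoptions(precision=4,suppress=True)
D=np.load('pics/top0.npy'); v,u=np.mgrid[:420,:560]; P=px2w('top',u,v,D);z=P[...,2]
m=(D>0)&(abs(P[...,0]-.57)<.2)&(abs(P[...,1]-.27)<.15)
k=m&(z>.006)&(z<.02);q=P[k]
print('base',len(q),cv2.minAreaRect(q[:,:2].astype(np.float32)))
k=m&(z>.295)&(z<.33);q=P[k];print(len(q),q.min(0),q.max(0))
h=np.c_[q[:,:2]]
im=np.zeros((420,560,3),np.uint8)
# in scale frame
for yaw in np.deg2rad([8,10,12,13,14,15,16]):
    r=np.c_[np.cos(yaw)*(P[...,0]-.55).ravel()+np.sin(yaw)*(P[...,1]-.272).ravel(), -np.sin(yaw)*(P[...,0]-.55).ravel()+np.cos(yaw)*(P[...,1]-.272).ravel(), z.ravel()]
    k=m.ravel()&(r[:,2]>.265)&(r[:,2]<.33)&(r[:,0]<.075)&(abs(r[:,1])<.06)
    a=r[k];A=a[a[:,1]>0];B=a[a[:,1]<0]
    print(np.rad2deg(yaw),len(A),len(B),'sd',A[:,1].std(),B[:,1].std(),'mid',A[:,1].mean(),B[:,1].mean(),'xmin',A[:,0].min(),B[:,0].min(),'slope',np.polyfit(A[:,0],A[:,1],1)[0],np.polyfit(B[:,0],B[:,1],1)[0])
    if abs(yaw-.2269)<1e-3:
        for a in (A,B):
            i=np.argsort(a[:,0]);print(a[i][::2])
s=env.sense()
def rot(yaw,tilt,sg):
    fx=np.array([np.cos(yaw),np.sin(yaw),0]);Z=np.array([0,0,1.])
    y=np.sin(tilt)*fx-np.cos(tilt)*Z; zz=sg*(np.cos(tilt)*fx+np.sin(tilt)*Z)
    return np.c_[np.cross(y,zz),y,zz]
for yaw,p,t in((24.5,(.5146,-.2287,.092),45),(24.5,(.5146,-.2287,.092),35),(24.5,(.601,-.1893,.187),0),(13,(.55,.272,.3),0)):
  for sg in(1,-1):
    R=rot(np.deg2rad(yaw),np.deg2rad(t),sg); print(yaw,t,sg,solver.inverse_kinematics(np.array(p)+.019*R[:,1],R))
```

```text
base 3266 ((0.5706384778022766, 0.2694043517112732), (0.2966935634613037, 0.39763176441192627), 89.99064636230469)
737 [0.5219 0.2325 0.295 ] [0.7108 0.3411 0.3144]
8.0 112 100 sd 0.0037091709755213997 0.003496188487696544 mid 0.034681755764828896 -0.03116264349805852 xmin -0.024124934585762495 -0.015999231600539086 slope 0.1002247627809214 0.0986082452128852
10.0 110 100 sd 0.002991969207685931 0.0028689607549798133 mid 0.033662003073454475 -0.032171425015532995 xmin -0.023065954433736276 -0.017304589749376778 slope 0.06385737480067488 0.06373440758135629
12.000000000000002 108 102 sd 0.0025095054377060485 0.002425331454067384 mid 0.032685933743970046 -0.03315654185498588 xmin -0.021978871969270456 -0.018588864921172565 slope 0.029083538714776466 0.026376677019908805
13.0 108 103 sd 0.0024018655721310435 0.002329671784311686 mid 0.032211660461237024 -0.03361938565147226 xmin -0.021425204964574528 -0.01922260636887157 slope 0.011755902314793948 0.010219605724759075
[[-0.0214  0.0319  0.3138]
 [-0.0188  0.0315  0.3131]
 [-0.0163  0.0306  0.3144]
 [-0.0153  0.0338  0.3111]
 [-0.013   0
[... 3200 characters left out ...]
0025956540875011805 mid 0.030752284435547356 -0.03507474819365553 xmin -0.019725730497852617 -0.02108793516045626 slope -0.0399530346325371 -0.04281011750075212
24.5 45 1 [ 1.4176  0.7581 -0.852   2.1683 -1.0129  0.2222  2.2107]
24.5 45 -1 [ 1.4176  0.7581 -0.852   2.1683 -1.0129  0.2222 -0.9309]
24.5 35 1 [ 1.0043  0.5389 -0.4374  2.1469 -1.0336  0.3663  2.0383]
24.5 35 -1 [ 0.8296  0.5047 -0.2275  2.158  -1.1963  0.4529 -0.9763]
24.5 0 1 [-0.3017  0.5778  0.7782  1.7345 -0.4656  1.0236  1.0718]
24.5 0 -1 [-0.5675  0.9003  1.3416  1.749  -0.9209  1.2814 -1.7107]
13 0 1 [-0.7537  0.3498  0.3124  1.6405 -0.1147  1.1693 -0.1873]
13 0 -1 [-0.3114  0.3675 -0.2651  1.609   0.102   1.1786  2.7698]
```

```bash
cat >> h.py <<'E'
def rot(yaw,tilt,sg=1):
    yaw,tilt=np.deg2rad([yaw,tilt])
    fx=np.array([np.cos(yaw),np.sin(yaw),0]);Z=np.array([0,0,1.])
    y=np.sin(tilt)*fx-np.cos(tilt)*Z; zz=sg*(np.cos(tilt)*fx+np.sin(tilt)*Z)
    return np.c_[np.cross(y,zz),y,zz]
YP=24.5; XP=np.array([np.cos(np.deg2rad(YP)),np.sin(np.deg2rad(YP)),0]); PIV=np.array([.601,-.1893,.092])
YS=13.7; XS=np.array([np.cos(np.deg2rad(YS)),np.sin(np.deg2rad(YS)),0]); SEAT=np.array([.552,.2715,.290])
ZZ=np.array([0,0,1.])
def bar(a): a=np.deg2rad(a); return PIV+.095*(-np.cos(a)*XP+np.sin(a)*ZZ)
def tcp(b,R,d=.019): return b+d*R[:,1]
E
python3 - <<'E'
from h import *
np.set_printoptions(precision=3,suppress=True)
for t in (40,45):
  for back in (0,.08,.12):
    R=rot(YP,t); print(t,back,solver.inverse_kinematics(tcp(bar(0),R,.017-back),R))
  for a,tt in((0,t),(30,t),(60,t*.8),(90,t*.6),(90,10),(90,0)):
    R=rot(YP,tt); print(' arc',a,tt,solver.inverse_kinematics(tcp(bar(a),R,.017),R))
E
```

```text
40 0 [ 1.053  0.562 -0.44   2.17  -1.263  0.415  2.309]
40 0.08 [ 0.988  0.379 -0.231  2.202 -1.142  0.625  2.188]
40 0.12 [ 0.854  0.295 -0.011  2.212 -1.111  0.751  2.164]
 arc 0 40 [ 1.053  0.562 -0.44   2.17  -1.263  0.415  2.309]
 arc 30 40 [ 1.032  0.466 -0.443  2.147 -1.116  0.464  2.088]
 arc 60 32.0 [ 0.541  0.353 -0.011  2.067 -0.913  0.575  1.706]
 arc 90 24.0 [-0.136  0.432  0.678  1.965 -0.917  0.77   1.549]
 arc 90 10 [-0.391  0.581  0.966  1.842 -0.759  0.97   1.344]
 arc 90 0 [-0.303  0.576  0.78   1.733 -0.464  1.027  1.071]
45 0 [ 1.421  0.754 -0.853  2.169 -1.006  0.226  2.204]
45 0.08 [ 1.228  0.452 -0.448  2.213 -1.191  0.601  2.315]
45 0.12 [ 1.109  0.353 -0.232  2.225 -1.173  0.747  2.298]
 arc 0 45 [ 1.421  0.754 -0.853  2.169 -1.006  0.226  2.204]
 arc 30 45 [ 1.243  0.552 -0.653  2.16  -1.17   0.414  2.22 ]
 arc 60 36.0 [ 0.572  0.36  -0.011  2.095 -1.075  0.588  1.884]
 arc 90 27.0 [-0.106  0.423  0.66   1.991 -1.     0.758  1.639]
 arc 90 10 [-0.391  0.581  0.966  1.842 -0.759  0.97   1.344]
 arc 90 0 [-0.303  0.576  0.78   1.733 -0.464  1.027  1.071]
```

Run:
```python
from h import *
np.set_printoptions(precision=3,suppress=True)
def st(l):
    s=env.sense(); print(l,round(s['t'],2),s['ee_pos'],s['joint_positions'],s['wrist_force'])
p=env.sense()['ee_pos']; env.movel(p+[0,-.05,.25],rate=.3); st('up')
R=rot(YP,20); env.reach(np.array([.42,-.1,.42]),R); st('mid')
R=rot(YP,42); env.reach(tcp(bar(0),R,.015-.11),R); st('pre')
snap('side','side1');snap('top','top1')
print(tip_of('side','bail_grip'),tip_of('top','bail_grip'))
```

```text
up 1.6 [0.265 0.543 0.463] [-1.174  0.256  0.004  1.35  -0.001  1.538 -0.021] [ 0.092 -0.311 -0.931]
mid 3.97 [ 0.42  -0.099  0.42 ] [-0.121 -0.276  0.356  1.993 -0.129  1.134  0.704] [-0.322  0.202  0.072]
pre 5.45 [ 0.457 -0.255  0.163] [ 1.247  0.367 -0.449  2.199 -1.035  0.638  2.137] [0.079 0.096 0.493]
[{'at': [0.7148, -0.3127, 0.0925], 'score': 0.52}, {'at': [0.552, 0.269, 0.0006], 'score': 0.17}] [{'at': [0.5156, -0.2259, 0.0923], 'score': 0.77}, {'at': [0.7176, -0.3168, 0.0959], 'score': 0.75}, {'at': [0.3132, 0.057, 0.0882], 'score': 0.74}, {'at': [0.3615, -0.2294, 0.0928], 'score': 0.67}]
```

View pics/side1.png

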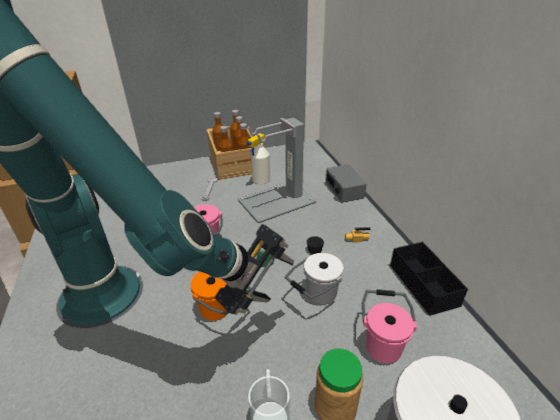

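```bash
python3 - <<'E'
from h import *
np.set_printoptions(precision=3,suppress=True)
def st(l):
    s=env.sense(); print(l,round(s['t'],2),s['ee_pos'],s['joint_positions'],s['wrist_force'],s['gripper_width'])
R=rot(YP,42)
for b in(.06,.03,.0):
    env.movel(tcp(bar(0)+.003*R[:,2],R,.015-b),R,rate=.08); st(b)
snap('side','side2');snap('top','top2')
E
python3 - <<'E'
import cv2,numpy as np
s=cv2.imread('pics/side2.png');t=cv2.imread('pics/top2.png')
cv2.imwrite('pics/c2.png',np.hstack([cv2.resize(s[220:330,190:350],(400,275),interpolation=3),cv2.resize(t[140:250,290:430],(350,275),interpolation=3)]))
E
```

```text
0.06 6.42 [ 0.489 -0.24   0.127] [ 1.204  0.465 -0.496  2.193 -1.119  0.519  2.203] [ 0.092 -0.125  0.19 ] 0.091770341542285
0.03 6.95 [ 0.507 -0.232  0.105] [ 1.186  0.531 -0.531  2.184 -1.175  0.447  2.258] [-0.633 -0.376  0.152] 0.09179203869980487
0.0 7.47 [ 0.526 -0.224  0.083] [ 1.187  0.607 -0.586  2.17  -1.222  0.366  2.311] [-0.029 -0.672  0.204] 0.09213161195138977
```

View pics/c2.png

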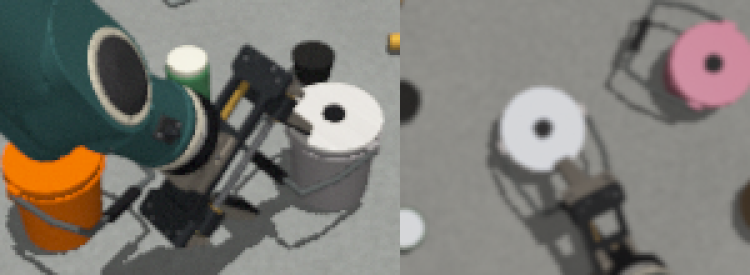

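```bash
python3 - <<'E'
from h import *
np.set_printoptions(precision=3,suppress=True)
def st(l):
    s=env.sense(); print(l,round(s['t'],2),s['ee_pos'],s['joint_positions'],s['wrist_force'],s['gripper_width'])
effector.grasp(40); st('g')
snap('side','side3');snap('top','top3')
E
python3 - <<'E'
import cv2,numpy as np
s=cv2.imread('pics/side3.png');t=cv2.imread('pics/top3.png')
cv2.imwrite('pics/c3.png',np.hstack([cv2.resize(s[220:330,190:350],(400,275),interpolation=3),cv2.resize(t[140:250,290:430],(350,275),interpolation=3)]))
E
```

```text
g 8.75 [ 0.525 -0.224  0.082] [ 1.187  0.607 -0.585  2.17  -1.222  0.365  2.311] [-2.038 -0.694 -0.212] 0.012817043227592204
```

View pics/c3.png

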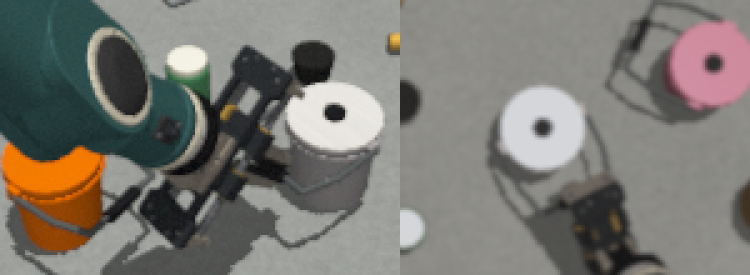

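```bash
cat >> h.py <<'E'
def favg(n=8,dt=.02):
    F=[]
    for _ in range(n): env.pause(dt); F.append(env.sense()['wrist_force'])
    return np.mean(F,0),np.std(F,0)/n**.5
E
python3 - <<'E'
from h import *
np.set_printoptions(precision=3,suppress=True)
R=rot(YP,42)
p0=env.sense()['ee_pos']
def u(a): a=np.deg2rad(a); return -np.cos(a)*XP+np.sin(a)*ZZ
off=p0-.095*u(0)   # arc centre for TCP
r=.096
for a in (0,10,20,30,40,50):
    env.movel(off+r*u(a),R,rate=.1)
    f,e=favg(6); T=-f@u(a); tang=np.deg2rad(a); ta=f@(np.sin(tang)*XP+np.cos(tang)*ZZ)
    s=env.sense();print(a,round(s['t'],2),'r',round(r,4),'f',f,'T',round(T,2),'tan',round(ta,2),e.max())
    r+=np.clip((1.0-T)*.0006,-.0012,.0012)
np.save('arc.npy',np.r_[off,r])
snap('side','side4');snap('top','top4')
E
python3 - <<'E'
import cv2,numpy as np
s=cv2.imread('pics/side4.png');t=cv2.imread('pics/top4.png')
cv2.imwrite('pics/c4.png',np.hstack([cv2.resize(s[200:330,190:350],(400,325),interpolation=3),cv2.resize(t[140:250,290:430],(400,325),interpolation=3)]))
E
```

```text
0 9.2 r 0.096 f [-1.721 -0.792 -0.328] T -1.89 tan -0.33 0.19305944000822423
10 9.62 r 0.0972 f [ 2.258  0.735 -0.69 ] T 2.44 tan -0.27 0.3085647065805111
20 10.03 r 0.0963 f [ 1.51   0.312 -0.846] T 1.7 tan -0.28 0.28719677545931205
30 10.45 r 0.0959 f [ 1.429 -0.614 -0.787] T 1.3 tan -0.16 0.2393816303019167
40 10.87 r 0.0957 f [ 0.723 -0.575 -1.338] T 1.18 tan -0.76 0.17723024458778647
50 11.28 r 0.0956 f [ 1.165 -0.284 -1.793] T 1.98 tan -0.43 0.29753524138483484
```

View pics/c4.png

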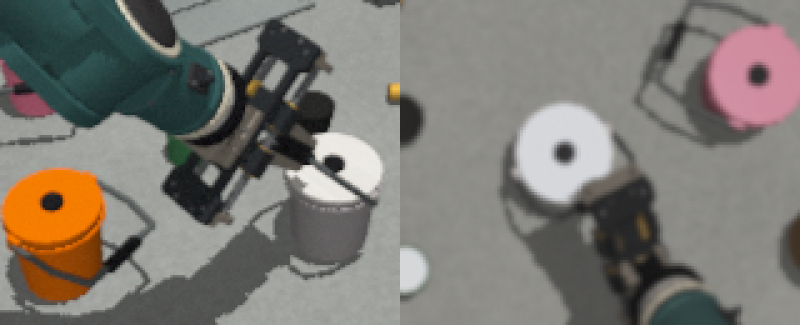

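```bash
python3 - <<'E'
from h import *
np.set_printoptions(precision=3,suppress=True)
R=rot(YP,42)
A=np.load('arc.npy');off=A[:3];r=A[3]-.0004
def u(a): a=np.deg2rad(a); return -np.cos(a)*XP+np.sin(a)*ZZ
for a in (60,70,80,86,90):
    env.movel(off+r*u(a),R,rate=.08)
    f,e=favg(6); T=-f@u(a); tang=np.deg2rad(a); ta=f@(np.sin(tang)*XP+np.cos(tang)*ZZ)
    s=env.sense();print(a,round(s['t'],2),'r',round(r,4),'f',f,'T',round(T,2),'tan',round(ta,2),e.max(),s['gripper_width'])
    r+=np.clip((1.2-T)*.0004,-.001,.001)
snap('side','side5');snap('top','top5')
for c in('side','top'):
    print(c,[np.round(q['at'],3) for q in tip_of(c,'bail_grip')],[np.round(q['at'],3) for q in tip_of(c,'pail')])
E
python3 - <<'E'
import cv2,numpy as np
s=cv2.imread('pics/side5.png');t=cv2.imread('pics/top5.png')
cv2.imwrite('pics/c5.png',np.hstack([cv2.resize(s[200:330,190:350],(400,325),interpolation=3),cv2.resize(t[140:250,290:430],(400,325),interpolation=3)]))
E
```

```text
60 11.84 r 0.0946 f [-0.997 -1.32   1.913] T -2.38 tan -0.3 0.2052411158442077 0.012854312852391175
70 12.3 r 0.0956 f [ 1.318  0.075 -3.27 ] T 3.49 tan 0.04 0.21312275282360865 0.012764237488323255
80 12.76 r 0.0947 f [-0.041  1.304 -1.515] T 1.58 tan 0.23 0.24990688701766395 0.01282170249552243
86 13.13 r 0.0946 f [-0.252 -0.261 -5.293] T 5.26 tan -0.71 0.16436337658880332 0.012792999189035452
90 13.48 r 0.0936 f [ 0.102 -0.683 -4.461] T 4.46 tan -0.19 0.21895664730159697 0.012774154344353025
side [array([ 0.713, -0.309,  0.091]), array([ 0.601, -0.191,  0.19 ]), array([ 0.363, -0.227,  0.092]), array([0.31 , 0.057, 0.089]), array([ 0.597, -0.188,  0.091])] [array([ 0.679, -0.4  ,  0.004]), array([ 0.307, -0.15 ,  0.003]), array([ 0.598, -0.193,  0.003]), array([ 0.802, -0.005, -0.001]), array([0.328, 0.156, 0.   ])]
top [array([ 0.362, -0.232,  0.091]), array([0.311, 0.055, 0.088]), array([ 0.6  , -0.187,  0.185]), array([ 0.721, -0.317,  0.093]), array([ 0.364, -0.481,  0.003])] [array([ 0.678, -0.403, -0.001]), array([ 0.596, -0.192,  0.002]), array([ 0.798, -0.007, -0.003]), array([ 0.308, -0.155,  0.003]), array([ 0.323,  0.156, -0.002]), array([0.546, 0.275, 0.289])]
```

View pics/c5.png

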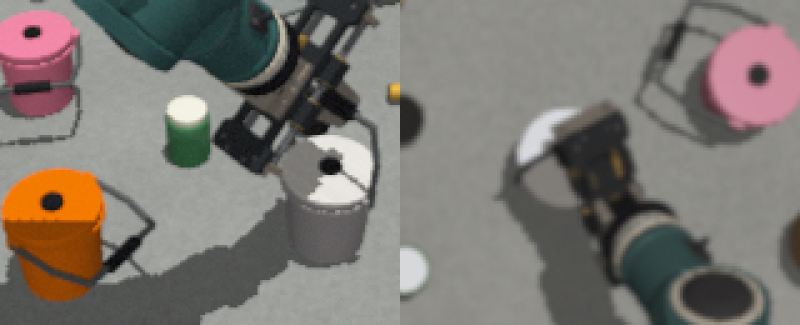

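Run:
```python
from h import *
np.set_printoptions(precision=3,suppress=True)
R=rot(YP,42)
p=env.sense()['ee_pos'];b=p-.015*R[:,1];print('bar',b,p)
env.movel(p+[0,0,.015],R,rate=.03)
print(favg(10))
p=env.sense()['ee_pos']
env.movel(p+[0,0,.13],R,rate=.1)
print(favg(10), env.sense()['t'])
b=env.sense()['ee_pos']-.015*R[:,1]
R0=rot(YP,0)
env.movel(b+.015*R0[:,1],R0,rate=.03)
f,e=favg(12);s=env.sense();print(f,e,s['t'],s['ee_pos'],s['joint_positions'],s['gripper_width'])
snap('side','side6');snap('top','top6')
```

```text
bar [ 0.602 -0.189  0.187] [ 0.612 -0.185  0.176]
(array([-0.008, -0.028, -6.433]), array([0.117, 0.105, 0.114]))
(array([ 0.117, -0.15 , -6.217]), array([0.148, 0.148, 0.107])) 16.2167
[-0.174 -0.108 -6.5  ] [0.135 0.089 0.099] 17.6917 [ 0.602 -0.189  0.317] [ 0.397  0.367 -0.195  1.523  0.073  1.258  0.619] 0.012987270229848975
```

View pics/side6.png

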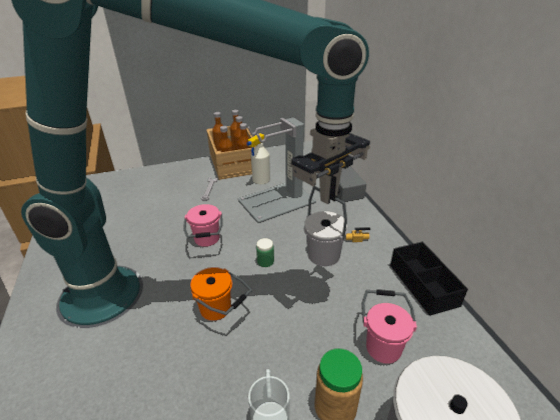

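```bash
python3 - <<'E'
from h import *
np.set_printoptions(precision=3,suppress=True)
R=rot(YS,0); b=SEAT-.12*XS; b[2]=.335
env.movel(b+.015*R[:,1],R,rate=.12)
s=env.sense();print(s['t'],s['ee_pos'],s['joint_positions'])
env.pause(.6)
f,e=favg(20);print('loaded',f,e)
snap('side','side7');snap('top','top7')
for c in('side','top'):
    print(c,[np.round(q['at'],3) for q in tip_of(c,'hook_seat')],[np.round(q['at'],3) for q in tip_of(c,'pail_pivot')])
E
python3 - <<'E'
import cv2,numpy as np
s=cv2.imread('pics/side7.png');t=cv2.imread('pics/top7.png')
cv2.imwrite('pics/c7.png',np.hstack([cv2.resize(s[90:230,190:340],(400,373),interpolation=3),cv2.resize(t[140:260,130:260],(400,373),interpolation=3)]))
E
```

```text
21.8 [0.436 0.243 0.32 ] [-0.136  0.149 -0.486  1.809  0.075  1.201 -0.406]
loaded [-0.182 -0.02  -6.427] [0.097 0.15  0.088]
side [array([0.55 , 0.274, 0.289])] [array([0.433, 0.244, 0.238]), array([0.326, 0.154, 0.091]), array([ 0.676, -0.398,  0.092])]
top [array([0.546, 0.274, 0.29 ]), array([ 0.602,  0.463, -0.004])] [array([0.436, 0.239, 0.239]), array([ 0.303, -0.15 ,  0.093]), array([0.325, 0.153, 0.095]), array([ 0.673, -0.404,  0.093])]
```

View pics/c7.png

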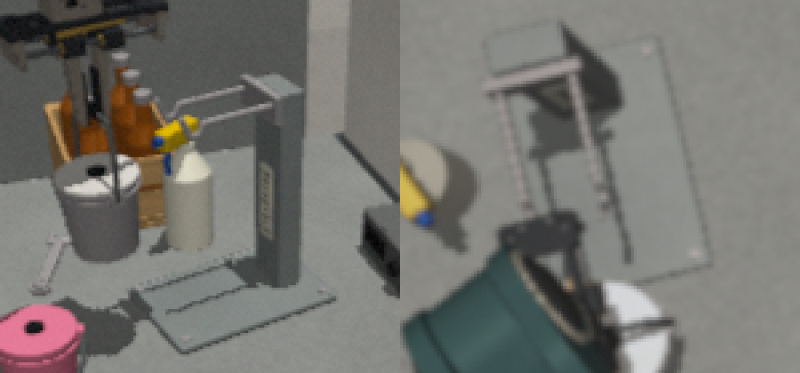

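```bash
python3 - <<'E'
from h import *
np.set_printoptions(precision=3,suppress=True)
print([np.round(q['at'],3) for q in tip_of('top','spray_bottle')],[np.round(q['at'],3) for q in tip_of('side','spray_bottle')])
R=rot(YS,0); b=SEAT.copy(); b[2]=.335
env.movel(b+.015*R[:,1],R,rate=.06)
s=env.sense();print(s['t'],s['ee_pos'],s['joint_positions'])
env.pause(.8)
f,e=favg(20);print('loaded',f,e)
snap('side','side8');snap('top','top8')
E
python3 - <<'E'
import cv2,numpy as np
s=cv2.imread('pics/side8.png');t=cv2.imread('pics/top8.png')
cv2.imwrite('pics/c8.png',np.hstack([cv2.resize(s[90:210,220:340],(400,400),interpolation=3),cv2.resize(t[140:260,130:250],(400,400),interpolation=3)]))
E
```

```text
[array([ 0.6  ,  0.462, -0.001]), array([ 0.379,  0.462, -0.002])] [array([ 0.6  ,  0.464, -0.001])]
25.2833 [0.552 0.271 0.32 ] [-0.176  0.367 -0.446  1.545  0.163  1.267 -0.406]
loaded [ 0.203  0.018 -6.421] [0.076 0.096 0.091]
```

View pics/c8.png

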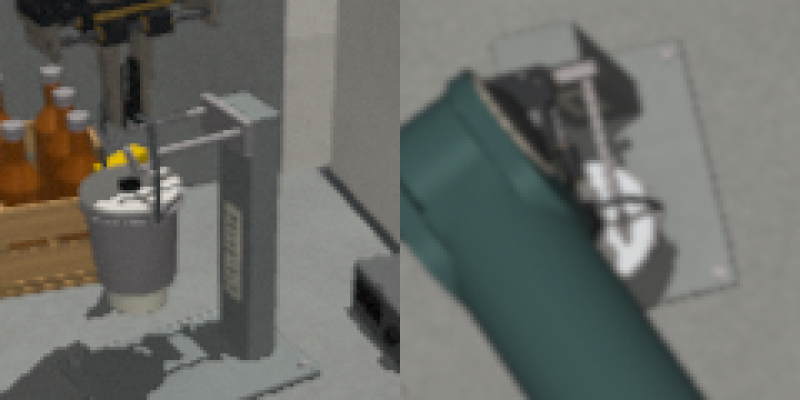

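```bash
python3 - <<'E'
from h import *
np.set_printoptions(precision=3,suppress=True)
R=rot(YS,0)
def go(z,rate):
    b=SEAT.copy(); b[2]=z; env.movel(b+.015*R[:,1],R,rate=rate)
    f,e=favg(10); s=env.sense(); print(round(s['t'],2),'bar z',round(s['ee_pos'][2]+.015,4),'f',f,s['moment'],s['gripper_width'])
go(.300,.03)
go(.290,.015)
go(.284,.015)
go(.278,.015)
snap('side','side9');snap('top','top9')
E
python3 - <<'E'
import cv2,numpy as np
s=cv2.imread('pics/side9.png');t=cv2.imread('pics/top9.png')
cv2.imwrite('pics/c9.png',np.hstack([cv2.resize(s[90:190,230:330],(400,400),interpolation=3),cv2.resize(t[140:240,140:240],(400,400),interpolation=3)]))
E
```

```text
28.0 bar z 0.3002 f [ 0.053 -0.179 -6.521] [-0.079  0.007  0.014] 0.012737665327501113
28.98 bar z 0.2901 f [-1.216 -0.17  -5.997] [-0.164  0.187  0.015] 0.012848126845659155
29.7 bar z 0.2841 f [-1.448 -0.769 -5.344] [-0.251  0.359 -0.017] 0.012762928860754787
30.42 bar z 0.2781 f [-1.44  -1.023 -4.839] [-0.227  0.343 -0.026] 0.012820563036163368
```

View pics/c9.png

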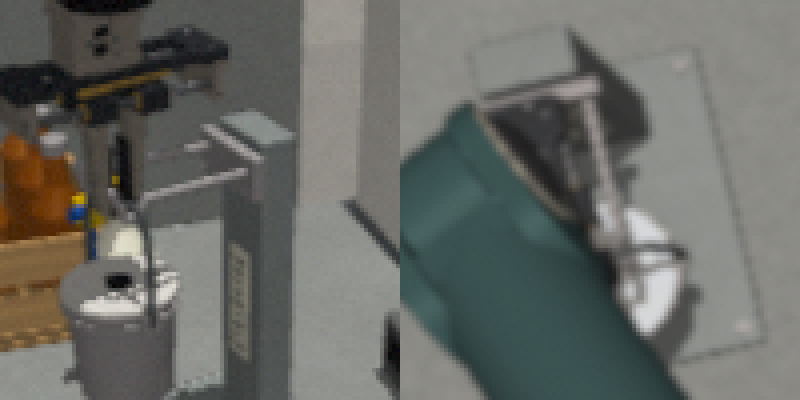

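Run:
```python
from h import *
np.set_printoptions(precision=3,suppress=True)
R=rot(YS,0);YY=np.array([-XS[1],XS[0],0])
def go(dx,dy,z,rate):
    b=SEAT+dx*XS+dy*YY; b[2]=z; env.movel(b+.015*R[:,1],R,rate=rate)
    f,e=favg(14); s=env.sense(); print(dx,round(s['t'],2),'bar z',round(s['ee_pos'][2]+.015,4),'fx',round(f@XS,2),'fy',round(f@YY,2),'fz',round(f[2],2),s['moment'])
go(-.002,0,.278,.015)
go(-.004,0,.278,.015)
go(-.004,0,.270,.02)
```

```text
-0.002 31.03 bar z 0.2781 fx 0.69 fy 0.04 fz -4.8 [-0.045 -0.158 -0.038]
-0.004 31.55 bar z 0.2783 fx 4.7 fy 0.39 fz -4.81 [ 0.308 -1.121 -0.066]
-0.004 32.33 bar z 0.2702 fx 5.55 fy 0.12 fz -3.94 [ 0.277 -1.171 -0.047]
```

Run:
```python
from h import *
np.set_printoptions(precision=3,suppress=True)
R=rot(YS,0);YY=np.array([-XS[1],XS[0],0])
def go(dx,dy,z,rate):
    b=SEAT+dx*XS+dy*YY; b[2]=z; env.movel(b+.015*R[:,1],R,rate=rate)
    f,e=favg(16); s=env.sense(); print(dx,round(s['t'],2),'bar z',round(s['ee_pos'][2]+.015,4),'fx',round(f@XS,2),'fy',round(f@YY,2),'fz',round(f[2],2),s['moment'])
go(-.0018,0,.270,.02)
go(-.0018,0,.262,.02)
go(-.0018,0,.254,.02)
go(-.0018,0,.246,.02)
go(-.0018,0,.240,.02)
```

```text
-0.0018 32.86 bar z 0.2697 fx -0.19 fy -0.32 fz -3.88 [-0.126  0.242 -0.011]
-0.0018 33.67 bar z 0.2621 fx -1.88 fy -0.18 fz -3.07 [-0.166  0.49  -0.037]
-0.0018 34.49 bar z 0.2542 fx -1.0 fy 0.29 fz -2.07 [-0.035  0.265 -0.064]
-0.0018 35.31 bar z 0.2462 fx -0.13 fy 0.7 fz -1.22 [0.075 0.032 0.056]
-0.0018 36.02 bar z 0.2401 fx 0.29 fy 0.66 fz -0.51 [ 0.145 -0.005 -0.04 ]
```

```bash
python3 - <<'E'
from h import *
np.set_printoptions(precision=3,suppress=True)
R=rot(YS,0);YY=np.array([-XS[1],XS[0],0])
def go(dx,dy,z,rate,n=16):
    b=SEAT+dx*XS+dy*YY; b[2]=z; env.movel(b+.015*R[:,1],R,rate=rate)
    f,e=favg(n); s=env.sense(); print(dx,round(s['t'],2),'bar z',round(s['ee_pos'][2]+.015,4),'fx',round(f@XS,2),'fy',round(f@YY,2),'fz',round(f[2],2),e,s['moment'])
go(-.0018,0,.2357,.015,50)
snap('side','side10');snap('top','top10')
E
python3 - <<'E'
import cv2,numpy as np
s=cv2.imread('pics/side10.png');t=cv2.imread('pics/top10.png')
cv2.imwrite('pics/c10.png',np.hstack([cv2.resize(s[90:210,220:340],(400,400),interpolation=3),cv2.resize(t[140:240,140:240],(400,400),interpolation=3)]))
E
```

```text
-0.0018 37.29 bar z 0.2357 fx 0.86 fy 0.85 fz -0.14 [0.073 0.069 0.054] [ 0.243 -0.176  0.083]
```

View pics/c10.png

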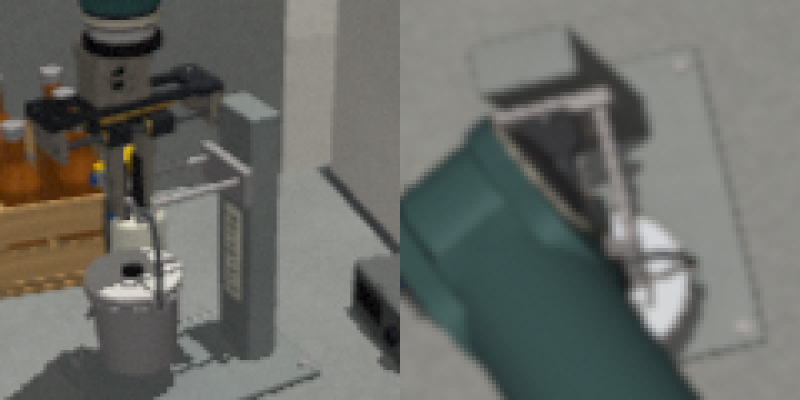

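Run:
```python
from h import *
np.set_printoptions(precision=3,suppress=True)
R=rot(YS,0);YY=np.array([-XS[1],XS[0],0])
def go(dx,dy,z,rate,n=16):
    b=SEAT+dx*XS+dy*YY; b[2]=z; env.movel(b+.015*R[:,1],R,rate=rate)
    f,e=favg(n); s=env.sense(); print(dx,round(s['t'],2),'bar z',round(s['ee_pos'][2]+.015,4),'fx',round(f@XS,2),'fy',round(f@YY,2),'fz',round(f[2],2),e,s['moment'])
go(-.0014,.0004,.2346,.01,60)
```

```text
-0.0014 38.67 bar z 0.2345 fx -0.98 fy -1.03 fz 0.08 [0.084 0.085 0.053] [-0.491  0.363 -0.018]
```

```bash
python3 - <<'E'
from h import *
np.set_printoptions(precision=3,suppress=True)
R=rot(YS,0);YY=np.array([-XS[1],XS[0],0])
def go(dx,dy,z,rate,n=16):
    b=SEAT+dx*XS+dy*YY; b[2]=z; env.movel(b+.015*R[:,1],R,rate=rate)
    f,e=favg(n); s=env.sense(); print(dx,round(s['t'],2),'bar z',round(s['ee_pos'][2]+.015,4),'fx',round(f@XS,2),'fy',round(f@YY,2),'fz',round(f[2],2),e,s['moment'])
go(-.0016,.0002,.2351,.01,40)
effector.release()
f,e=favg(30);print(env.sense()['t'],f,e,env.sense()['gripper_width'])
snap('side','side11')
print([(np.round(q['at'],3),round(q['score'],2)) for q in tip_of('side','hook_seat')],[np.round(q['at'],3) for q in tip_of('side','pail_pivot')])
E
python3 - <<'E'
import cv2,numpy as np
s=cv2.imread('pics/side11.png')
cv2.imwrite('pics/c11.png',cv2.resize(s[90:210,220:340],(600,600),interpolation=3))
E
```

```text
-0.0016 39.58 bar z 0.2351 fx -1.27 fy -1.49 fz -0.04 [0.065 0.071 0.062] [-0.471  0.307  0.077]
41.3 [ 0.096 -0.025  0.079] [0.095 0.109 0.093] 0.09197257515999813
[(array([0.548, 0.272, 0.235]), 0.81), (array([0.547, 0.272, 0.141]), 0.16)] [array([ 0.678, -0.399,  0.09 ]), array([0.327, 0.153, 0.09 ]), array([ 0.309, -0.155,  0.092]), array([0.546, 0.272, 0.136]), array([0.551, 0.273, 0.05 ]), array([0.381, 0.459, 0.008]), array([ 0.647, -0.016,  0.004])]
```

View pics/c11.png

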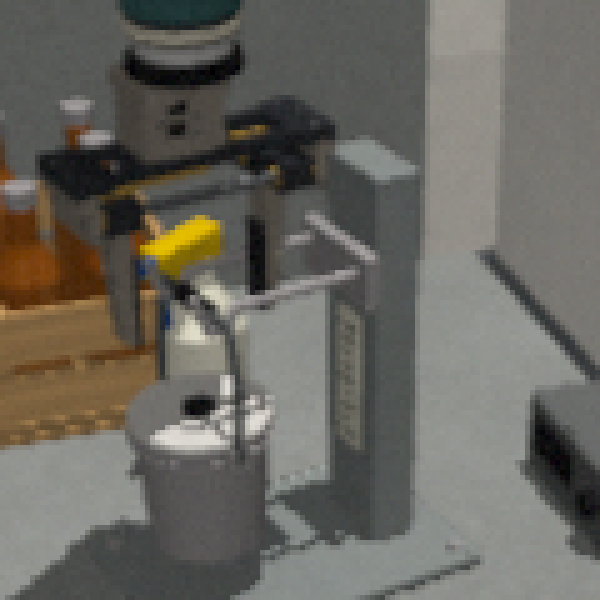

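Run:
```python
from h import *
np.set_printoptions(precision=3,suppress=True)
p=env.sense()['ee_pos']; env.movel(p+[0,0,.17],rate=.12); s=env.sense();print(s['t'],s['wrist_force'])
p=s['ee_pos'];env.movel(p-.15*XS+[0,-.15,.05],rate=.2)
env.pause(1.0)
snap('side','side12');snap('top','top12')
for c in('side','top'):
  print([(np.round(q['at'],3)) for q in tip_of(c,'hook_seat')],[np.round(q['at'],3) for q in tip_of(c,'pail_pivot')],[np.round(q['at'],3) for q in tip_of(c,'bail_grip')])
env.pause(.5)
snap('side','side13')
a=cv2.imread('pics/side12.png').astype(int);b=cv2.imread('pics/side13.png').astype(int)
print('diff',abs(a-b)[90:230,220:340].mean(),abs(a-b)[300:400,0:100].mean())
print(env.sense()['t'])
s=cv2.imread('pics/side13.png');t=cv2.imread('pics/top12.png')
cv2.imwrite('pics/c13.png',np.hstack([cv2.resize(s[90:210,220:340],(400,400),interpolation=3),cv2.resize(t[140:240,140:240],(400,400),interpolation=3)]))
```

```text
43.0167 [0.256 0.095 0.298]
[array([0.55 , 0.272, 0.235])] [array([ 0.306, -0.156,  0.089]), array([0.544, 0.273, 0.139]), array([ 0.677, -0.4  ,  0.096]), array([0.328, 0.157, 0.092])] [array([ 0.712, -0.311,  0.092]), array([ 0.362, -0.226,  0.09 ]), array([0.312, 0.058, 0.091])]
[array([0.547, 0.276, 0.234])] [array([ 0.673, -0.404,  0.096]), array([ 0.304, -0.15 ,  0.092])] [array([ 0.36 , -0.229,  0.093]), array([ 0.716, -0.319,  0.092]), array([0.31 , 0.056, 0.088]), array([0.548, 0.272, 0.233])]
diff 1.612876984126984 1.4525333333333332
46.325
```

View pics/c13.png

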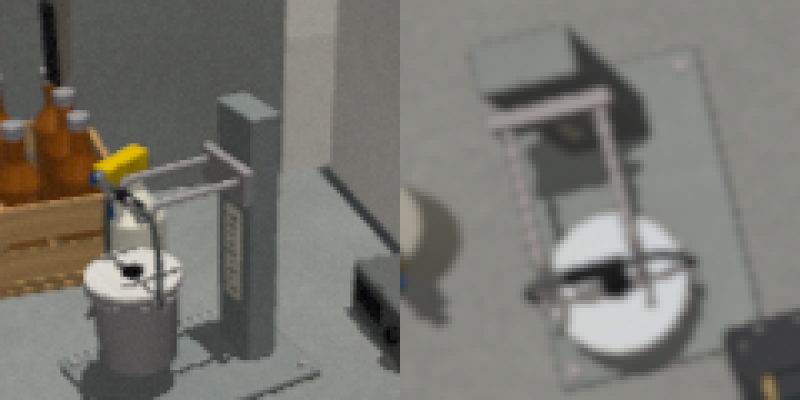

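View pics/side13.png

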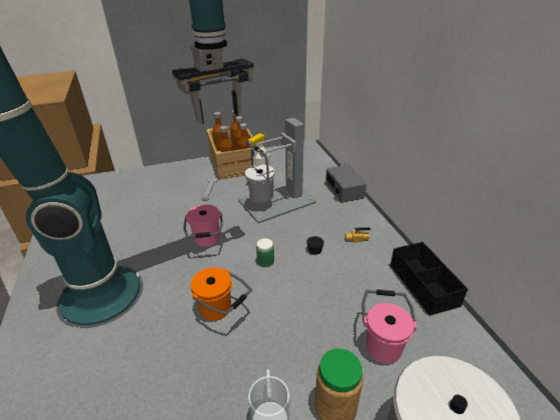

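```bash
python3 -c "
from h import *
workorder.finish_job()"
```

```text
the job is handed in; nothing more can be done
```

The silver pail is hanging at rest on the scale's twin hook, with the bail's bar lying across both prongs. I handed the job in at about 46 s of the 72 s allowed.

**How it went:**
- **Raising the bail:** I gripped the sleeve with the tool tilted and swung the bail upright with the pail on the bench. It did not stay evenly taut. At 60° it was briefly pressed inwards with about 2.4 N. Near upright it pulled up with 4.5 to 5.3 N, still below the pail's weight of about 6.4 N. The pail did not tip.
- **Carrying and lowering:** I carried the pail by its bail to the hook and lowered it slowly over about 55 mm. The vertical force on the wrist was −0.04 N when I let go.

**Last checks:**
- **Scale:** the hook seat read 0.235 m before letting go, just after, and again with the gripper clear. The spring's rating predicts 0.2353 m for that weight.
- **At rest:** two pictures 0.5 s apart differed only by image noise. I did not measure the hook's speed at release; the small leftover force and unchanged height suggest there was no jerk.
- **Side force:** about 2 N of sideways force remained at the grip just before release, and I did not fully null it. No swing was visible afterwards.
- **Other things:** in the final side picture they look where they were; I did not measure this.

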